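Free the pawl and let down the last stand

ROBOT

A 7-joint arm with a two-finger parallel gripper is mounted at the origin on the work surface. World frame = base frame: x ahead of the robot, y to its left, z up, the work surface at z = 0. Lengths are in m, angles in rad, forces in N, time in s.
With the tool pointing down it reaches from about 0.375 to 0.925 m from the base axis. Payload 3.1 kg.
Tool frame: the origin (TCP) lies at the very end of the fingers, on their centre line; the grasp point (between the pads) lies 19 mm behind it (manip.grasp_offset is the distance from the TCP to the grasp point, in m); z points along the fingers, y is the line along which they close (so a half turn about z gives the same grasp; the last joint's range is limited). The gripper opens to 85 mm and grips with 20 to 120 N. Pads are 22 mm wide; open, the fingers measure 114 mm over their backs; the gripper's body (76 mm by 85 mm) begins 54 mm behind the grasp point. The pads swing forward as they close: fully open they stand 13 mm farther back than shut.
Start: joints at [-1.433, 0.383, 0.044, 1.598, -0.018, 1.161, -0.05], TCP at [0.152, 0.632, 0.231] pointing down, gripper open.
Joint ranges: [-2.61, 2.61], [-0.41, 2.15], [-1.48, 1.57], [0, 2.5], [-1.57, 4.71], [0.05, 1.97], [-2.85, 2.85]. Speed limits (rad/s): [2.79, 2.79, 3.14, 3.14, 3.14, 3.14, 3.14].

INTERFACE

Orientations are given as a unit quaternion [x, y, z, w].
In Python, from rig import manip gives the robot as it stands.
- The arm moves only by the tool move_arm, never from a script. Its arguments are lists of equal length, an entry for each row: "rot": the turn, a rotation vector about the tool's x, y, z each as a share of pi rad, from -1 to 1, a list of three; "offset": the shift along the tool's x, y, z each as a share of 0.5 m, from -1 to 1, a list of three; "fingers": the opening, from 0 (shut) to 1 (fully open). In form: {"rot": [[rx, ry, rz], ...], "offset": [[tx, ty, tz], ...], "fingers": [fingers, ...]}. A call has 1 to 12 rows; each row is the pose to reach, as a shift and turn from the pose commanded when the call began, along the tool's axes at that moment, turning the shorter way round; what a row does not reach only later rows make up. A row lasts 1/8 s, in which the tool goes at most 62.5 mm and 10.7 degrees, less where a joint would pass 70% of its speed; a pose out of reach is approached as far as the arm can. A call with a number of a shift or a turn outside -1 to 1 is refused whole. A call with a gripper value outside its range is refused whole. The fingers move at their own pace and stop on an object; "grip_force" is the grip in N (left out, the last holds). Time passes only in rows, so rows that repeat a pose let the fingers close. It gives the time, the measured TCP pose, the force, the opening and the grip force at its end, in the units of the state.
- manip.observe(): the state, without advancing time (a new reading comes with each control period).
- manip.get_image(name): name is "side" or "top" or "wrist"; returns a dict with "frame" (480x640x3 uint8, red, green, blue), "range_z" (480x640 float32, m along the optical axis (not along the pixel's ray), 0 where there is no reading), "fovy" (degrees; the focal length in pixels is half the picture's height over the tangent of half this angle, whatever the lens; pixels are square), "cx", "cy" (the principal point, pixels), "rvec" (rotation vector, rad) and "tvec" (3), from world to camera coordinates, as OpenCV has them. Camera axes: x right, y down, z forward; pixel columns grow to the right and rows downward; lengths in m; the calibration is good to about 2 mm. A picture is of the moment at which its call begins.
- manip.job_done(): hands the job in; it is judged then, once.
The state is a dict: "time_s": time; "joint_pos": joint angles; "joint_vel": joint speeds; "tau": joint torques, N m; "tool_pos": TCP position; "tool_rot": TCP orientation; "wrist_force": force on the tool from outside, world axes, zero at the start; "moment": the same for the moment, N m; "opening": finger opening in m; "grip_force": force on a finger pad.
Only numpy, scipy, OpenCV 4.12 (cv2) and the standard library are available. Lean on these libraries where they do the work, as an engineer would, in place of code of your own. Each camera call takes 0.05 s, during which the arm holds its last target. There are 200 camera calls.

TASK

The iron foot of the cobbler's last stand is still jacked up: take the wooden-handled steel rod from the rubber mat and, keeping the hand off the pawl, flick the pawl with the rod out of the teeth and right over onto its back stop. Then ease the iron foot all the way down without slamming it, and leave the rod lying on the mat again. Do not shift the other things on the bench.

Things in the scene. Friction and masses are not known exactly. Their poses are not given: they have to be found in the camera images.
- jack: Last stand of dark cast iron, bolted down: base 180 x 160 x 24 mm, on it a 60 mm square sleeve 107 mm high. Out of it rises a 32 mm square post, toothed on its +y face (pitch 10 mm, tips 16 mm from the post axis), with an iron foot on top. Origin: post axis at bench height; x points to the foot's toe (away from the robot within 0.32 rad), y to the side with the pawl bracket, z up.
- ledge_mid (a point): Point of the stand 23 mm out in y from the post axis, 128.5 mm up. The pawl bracket, bolted in slots to the sleeve's +y face, ends in a flat ledge, 60 mm long along x and centred here, between the teeth and the pawl. Its top is at this point only in mid-slot: it sits anywhere from 12 mm lower to 12 mm higher, with pin and pawl, and no reading tells; a tool can feel it.
- pawl (a joint): Turn of the pawl, rad: 0 to 0.15 in the teeth (it falls in by its weight, 0.16 kg), 0.54 upright, 1.4 thrown back on its stop, leaning away from the post, where it stays. Short of upright it falls back in; past 0.75 it falls over by itself; under 3 N swings it. Steel bar 24 mm wide (along x, centred on ledge_mid), 12 mm thick, 43 mm long; its pin, along x, is 39 mm from the post axis, 2.5 mm above the ledge.
- pawl_gap (a point): Point 4.5 mm above ledge_mid, just as nominal: middle of the gap. Engaged, the pawl stands up from its pin (knuckle radius 8 mm, ears 38 mm over all) leaning 31 degrees in to the teeth. Teeth, ledge and pawl leave a three-cornered gap open at both ends along x: a 9 mm round bar lying on the ledge along x fits with 2.5 mm of play sideways, 3 mm upwards. 18 mm of ledge lie bare in front of the pawl.
- post (a joint): Height of post and iron foot above their lowest position, m (0 = all the way down); 0.03 to 0.06 at the start. They weigh 0.7 to 1 kg; the sleeve drags with 14 N, so the foot stays where it is left and must be pressed down with 4 to 10 N. With the pawl in the teeth it cannot go down more than one tooth.
- foot_top (a point): Point on the flat level top of the iron foot, straight above the post. The foot is a shoe-sole-shaped plate 16 mm thick and 195 mm long (62 mm behind this point, 133 mm ahead), 49 mm wide here, 69 mm at the ball. All the way down this point is 204 mm above the bench.
- rod_handle (a point): Middle of the rod's handle, half-way up. The rod: square wooden handle 24 x 24 mm, 110 mm long, and out of its end a straight round steel rod of 9 mm diameter; x points along it to the tip, z up as it lies. It weighs 0.18 kg, balances about 45 mm ahead of this point and lies flat on the mat, pointing away from the robot.
- rod_tip (a point): Rounded end of the rod, on its centre line, 195.5 mm ahead of the middle of the handle.
- mat: Black rubber mat 340 x 220 x 4 mm, fixed on the bench; origin under its centre, x along its long side.
- hammer: Bystander on the mat: hammer with a round wooden handle, 240 mm long.
- awl: Bystander on the mat: awl, dark round wooden handle 62 mm long with a thin 60 mm spike.
- glue: Bystander by the stand: grey bottle with a black cap, 68 mm wide, 165 mm tall.
- jar: Bystander by the stand: small glass jar with a steel lid, 64 mm wide, 85 mm tall.
- tacks: Bystander by the stand: wooden bowl, 84 mm wide, 42 mm tall.
- heel: Bystander by the stand: black rubber heel piece, 66 x 54 x 14 mm.

How it is judged:
By the outcome, as a careful person would: the job done as asked, in the order asked, and still so for the second after the job is handed in, with the robot touching nothing.
It also fails if it takes over 66 s, if anything falls off the work surface, if the arm or the gripper's body presses on something with over 40 N, if the wrist force passes 120 N, or if a joint passes its speed limit or range.

## Working session

There is one attempt and no reset: what is moved stays moved. The work goes in short steps, Python scripts to look and compute and a tool call to move; the robot and the scene stay as the last step left them, time stands still between calls to the robot, and variables do not carry over. Pictures are saved under pics/ and viewed, at most 10 in all, crops included, and the job is handed in when it is done.

Besides the shell and the picture viewer there is one more tool, called after "Call:" as a command line: name --argument value ..., lists and objects as JSON in quotes. move_arm: Moves the arm, as the interface text tells. Shift numbers are shares of 0.5 m and turn numbers shares of pi rad, none past 1 either way. Its arguments: {"type":"object","properties":{"rot":{"type":"array","items":{"type":"array","items":{"type":"number","minimum":-1,"maximum":1}}},"offset":{"type":"array","items":{"type":"array","items":{"type":"number","minimum":-1,"maximum":1}}},"fingers":{"type":"array","items":{"type":"number"}},"grip_force":{"type":"number"}},"required":["rot","offset","fingers"]}

```bash
ls; mkdir -p pics
cat > h.py <<'E'
import numpy as np, cv2
from scipy.spatial.transform import Rotation as R
from rig import manip
def cam(n):
    d=manip.get_image(n); f=240/np.tan(np.radians(d['fovy'])/2)
    d['f']=f; d['Rm']=cv2.Rodrigues(np.array(d['rvec'],float))[0]; d['t']=np.array(d['tvec'],float).ravel()
    return d
def cloud(d):
    v,u=np.mgrid[:480,:640]; z=d['range_z'].astype(float)
    c=np.stack([(u-d['cx'])/d['f']*z,(v-d['cy'])/d['f']*z,z],-1)
    w=(c-d['t'])@d['Rm']; w[z==0]=np.nan; return w
def save(d,n): cv2.imwrite('pics/'+n,d['frame'][:,:,::-1])
def load(n): return dict(np.load(n+'.npz'))
E
python3 - <<'E'
from h import *
for n in ['top','side']:
    d=cam(n); save(d,n+'1.png'); np.savez(n+'1.npz',w=cloud(d),frame=d['frame'])
    print(n,-d['Rm'].T@d['t'],d['fovy'],d['cx'],d['cy'])
o=manip.observe(); print({k:np.round(v,3) for k,v in o.items()})
E
```

```text
pics
top [ 0.54779331 -0.02572954  1.28119018] 44.4317606860476 311.9578795744851 235.23272202110658
side [ 0.31922213 -0.663173    0.81057648] 46.85414084636085 325.3728345884974 244.64492626881022
{'time_s': np.float64(0.1), 'joint_pos': array([-1.433,  0.384,  0.044,  1.599, -0.018,  1.161, -0.05 ]), 'joint_vel': array([ 0.   , -0.003, -0.   , -0.005, -0.001, -0.   ,  0.   ]), 'tau': array([ 3.0000e-03, -4.3473e+01,  1.0300e+00, -2.5045e+01,  1.1000e-02,
        5.0000e-03,  0.0000e+00]), 'tool_pos': array([0.152, 0.631, 0.23 ]), 'tool_rot': array([ 0.118,  0.993, -0.001, -0.   ]), 'wrist_force': array([ 0.882, -0.215, -0.471]), 'moment': array([-0.03 ,  0.015,  0.008]), 'grip_force': np.float64(0.0), 'opening': np.float64(0.086)}
```

View pics/top1.png

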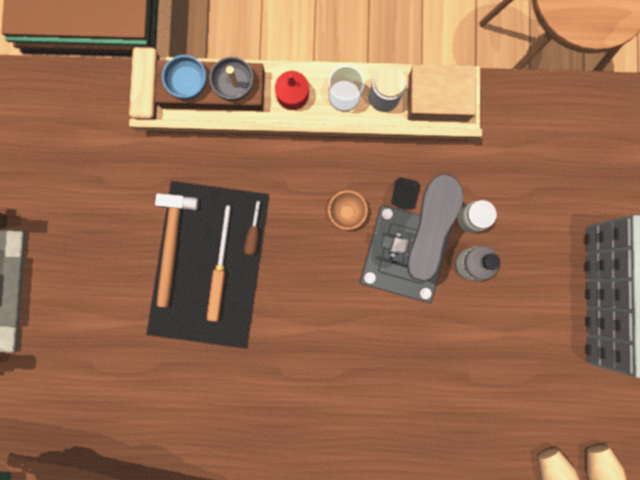

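View pics/side1.png

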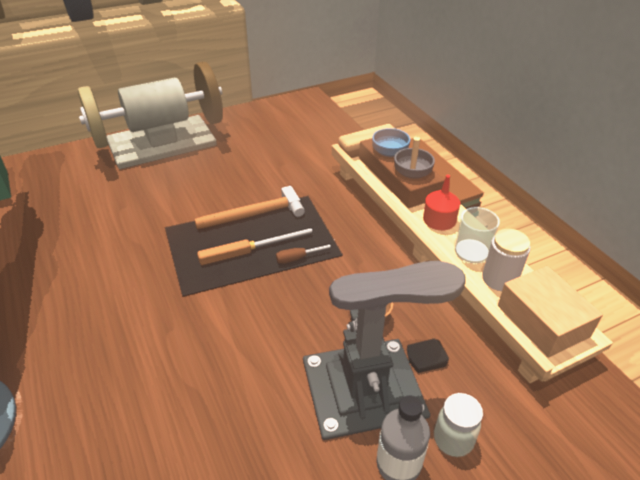

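The top view shows the rod on the mat: handle about (215,293), tip (228,207). The hammer is to its left and the awl to its right. The stand base is around (400,253), the pawl around (399,246), the foot from (424,275) to (443,180), and the jar and bottle are right of the foot. Next I'll measure these.

Run:
```python
from h import *
L=load('top1'); w=L['w'];fr=L['frame'].astype(int)
def reg(u0,u1,v0,v1,z0,z1):
    m=np.zeros(w.shape[:2],bool); m[v0:v1,u0:u1]=1
    with np.errstate(invalid='ignore'): m&=(w[...,2]>z0)&(w[...,2]<z1)
    return m
def desc(n,m):
    p=w[m]; c,s,a=cv2.minAreaRect((p[:,:2]*1000).astype(np.float32)); print(n,m.sum(),'c',np.round(c,1),'s',np.round(s,1),'a',round(a,2),'z',np.round(np.percentile(p[:,2],[2,50,98])*1000,1))
desc('foot',reg(400,470,165,290,.215,.30))
desc('base',reg(350,450,195,310,.012,.035))
desc('mat',reg(140,275,175,352,.002,.0075))
desc('bench',reg(250,320,200,300,-.02,.02))
desc('handle',reg(203,228,262,326,.016,.04))
desc('rod',reg(212,234,200,268,.008,.03))
desc('ham',reg(150,200,190,312,.012,.06)); desc('awl',reg(240,265,195,260,.008,.05))
desc('bowl',reg(320,375,185,235,.02,.06));desc('heel',reg(388,422,175,212,.008,.03))
desc('glue',reg(450,505,240,285,.03,.2));desc('jar',reg(455,505,195,235,.03,.12))
# rod tip by color line
m=reg(212,236,200,270,-.01,.05)&(fr.min(2)>90)
v,u=np.where(m); print('bright',u[v==v.min()],v.min(),u[v==v.max()],v.max())
for vv in range(v.min(),v.max(),8): k=v==vv; print(vv,u[k].mean(),np.round(w[vv,int(u[k].mean())],4))
print('pawl area')
for vv in range(228,270,3): print(vv,[ -1 if np.isnan(x) else int(round(x*1000)) for x in w[vv,376:424:3,2]])
print(np.round(w[246,399],3))
```

```text
foot 3386 c [ 658.1 -233.8] s [ 68.4 194.9] a 70.18 z [245.1 253.1 257.1]
base 2195 c [ 651.  -195.5] s [227.  219.9] a 76.79 z [12.1 16.  31.9]
mat 8254 c [593.2 206.4] s [383.8 295.3] a 1.96 z [2.1 3.8 7.1]
bench 6773 c [626.7  37.8] s [217.9 151.9] a 1.69 z [-6.1 -0.8  6.5]
handle 637 c [530.5 180.6] s [ 25.1 126.6] a 84.57 z [18.2 25.9 31.7]
rod 295 c [654.7 172.9] s [144.8  46. ] a 2.29 z [ 8.2 17.8 23.6]
ham 1697 c [614.6 279.3] s [ 88.6 239.3] a 87.38 z [15.7 26.2 32.6]
awl 418 c [669.7 111.3] s [135.5  48. ] a 2.17 z [ 8.3 24.4 33.5]
bowl 564 c [711.1 -94.8] s [81.6 81.1] a 1.78 z [20.5 35.2 44.8]
heel 722 c [ 747.8 -219. ] s [54.8 81.4] a 77.0 z [ 8.6 13.2 18.4]
glue 1168 c [ 604.3 -362.2] s [67.8 64.4] a 10.31 z [ 36.2 112.6 166.7]
jar 868 c [ 704.2 -365.5] s [60.  60.4] a 71.35 z [35.3 82.8 88.6]
bright [226 227 228 229] 205 [216 217 218 219 220 221] 269
205 227.5 [0.7193 0.1667 0.0015]
213 226.5 [0.699  0.165  0.0226]
221 225.5 [0.682  0.167  0.0189]
229 224.5 [0.6646 0.1684 0.0185]
237 223.5 [0.6472 0.1698 0.0187]
245 222.5 [0.6301 0.1718 0.0152]
253 221.5 [0.6128 0.1732
[... 462 characters left out ...]
121, 130, 140, 151, 156, 154, 238, 255, 251, 251]
246 [13, 12, 133, 128, 131, 123, 129, 134, 146, 152, 157, 155, 252, 248, 254, 252]
249 [14, 12, 10, 23, 123, 126, 129, 136, 144, 151, 160, 161, 253, 254, 249, 255]
252 [5, 14, 14, 23, 104, 126, 125, 124, -1, 146, 155, 241, 255, 254, 252, 254]
255 [9, 7, 20, 23, 21, 123, 122, 116, 118, 117, 135, 249, 252, 253, 254, 255]
258 [29, 26, 33, 39, 46, 87, 115, 117, 113, 107, 109, 253, 251, 257, 255, 252]
261 [16, 12, 21, 30, 44, 49, 98, 114, 115, 105, 106, 253, 252, 253, 253, 253]
264 [7, 20, 24, 23, 20, 20, 27, 48, 102, 103, 237, 252, 251, 255, 255, 256]
267 [13, 23, 22, 25, 24, 20, 26, 24, 19, 27, 33, 256, 250, 253, 252, 255]
[ 0.63  -0.192  0.139]
```

Run:
```python
import cv2
a=cv2.imread('pics/top1.png')[195:305,355:455]; b=cv2.imread('pics/side1.png')[260:440,290:450]
a=cv2.resize(a,None,fx=5,fy=5,interpolation=3)[:540,:400]; b=cv2.resize(b,None,fx=3,fy=3,interpolation=3)[:540,:400]
cv2.imwrite('pics/crop1.png',cv2.hconcat([a,b]))
```

```text
(no output)
```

View pics/crop1.png

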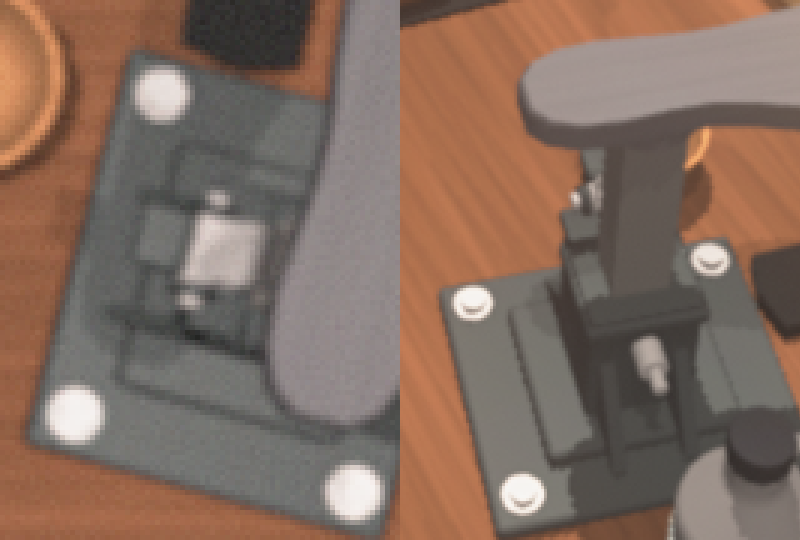

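Left crop (top camera): pawl at about (391–408, 238–253), its ears and ledge below and left of the foot, and bolts at (387,214), (370,278) and (426,293). The ledge reads about 116 mm, so it seems to sit low in its slots. Now I'll refine the jack pose and the rod pose.

```bash
cat >> h.py <<'E'
def ray(d,u,v,z):
    c=-d['Rm'].T@d['t']; r=d['Rm'].T@np.array([(u-d['cx'])/d['f'],(v-d['cy'])/d['f'],1.]); return c+r*(z-c[2])/r[2]
E
python3 - <<'E'
from h import *
d=cam('top'); fr=d['frame'].astype(int); w=cloud(d)
def blob(u0,u1,v0,v1,f):
    m=np.zeros((480,640),bool); m[v0:v1,u0:u1]=f(fr[v0:v1,u0:u1]); v,u=np.where(m); return u,v
B=[]
for (u,v) in [(387,214),(370,278),(426,293)]:
    uu,vv=blob(u-9,u+10,v-9,v+10,lambda p:p.min(2)>170); B.append(ray(d,uu.mean(),vv.mean(),.029)); print(len(uu),uu.mean(),vv.mean(),B[-1].round(4))
a=B[0]-B[1]; b=B[1]-B[2]; print('yaw',np.arctan2(a[1],a[0]),np.linalg.norm(a),np.arctan2(b[1],b[0])-np.pi/2,np.linalg.norm(b)); print('centre',(B[0]+B[2])/2)
yaw=np.arctan2(a[1],a[0])
ex=np.array([np.cos(yaw),np.sin(yaw)]);ey=np.array([-ex[1],ex[0]])
# foot outline by range
with np.errstate(invalid='ignore'): m=(w[...,2]>.225)&(w[...,2]<.28)
m[:, :400]=0;m[:,470:]=0;m[:160]=0;m[300:]=0
v,u=np.where(m); P=np.array([ray(d,x,y,.253)[:2] for x,y in zip(u,v)])
q=np.c_[P@ex,P@ey]; print('foot z',np.median(w[m][:,2]),'long',q[:,0].min(),q[:,0].max())
for s in [10,20,30,40,50,62,80,100,130,150,170]:
    k=abs(q[:,0]-q[:,0].min()-s)<2; print(s,q[k,1].min().round(4),q[k,1].max().round(4),q[k,1].mean().round(4))
c=((B[0]+B[2])/2)[:2]; print('centre in jack rot axes',c@ex,c@ey)
# pawl: bright steel
uu,vv=blob(388,410,236,256,lambda p:p.min(2)>135); pw=np.c_[w[vv,uu][:,:2]@ex,w[vv,uu][:,:2]@ey,w[vv,uu][:,2]]
pw=pw[~np.isnan(pw[:,0])]; print('pawl x pct',np.percentile(pw[:,0],[3,50,97]),'y',np.percentile(pw[:,1],[3,50,97]),'z',np.percentile(pw[:,2],[3,50,97]))
x0=np.median(pw[:,0]); y0=c@ey
W=np.concatenate([cloud(cam('top'))[200:300,360:440].reshape(-1,3) for _ in range(8)]); W=W[~np.isnan(W[:,0])]
J=np.c_[W[:,:2]@ex-x0,W[:,:2]@ey-y0,W[:,2]]
np.save('J.npy',J)
for yy in range(10,70,4):
    print(yy,[int(1000*np.median(J[k,2])) if (k:=(abs(J[:,0]-xx/1000)<.003)&(abs(J[:,1]-yy/1000)<.002)).sum()>4 else -1 for xx in range(-42,43,6)])
# rod
for n,f,box in [('handle',lambda p:(p[...,0]>150)&(p[...,2]<120),(203,230,262,328)),('steel',lambda p:p.min(2)>90,(210,236,200,266))]:
    uu,vv=blob(*box,f); z=.028 if n=='handle' else .0205; P=np.array([ray(d,x,y,z)[:2] for x,y in zip(uu,vv)]); l=cv2.fitLine(P.astype(np.float32),2,0,.01,.01).ravel(); t=(P-l[2:])@l[:2]*np.sign(l[0])
    print(n,len(P),'yaw',np.arctan(l[1]/l[0]),'ends',l[2:]+np.sign(l[0])*l[:2]*np.percentile(t,.5),l[2:]+np.sign(l[0])*l[:2]*np.percentile(t,99.5),np.ptp(t))
E
```

```text
77 386.8181818181818 213.35064935064935 [ 0.7077 -0.181   0.029 ]
100 369.58 277.42 [ 0.5695 -0.1469  0.029 ]
98 425.3061224489796 293.05102040816325 [ 0.54   -0.2657  0.029 ]
yaw -0.24151495906033746 0.1423320609791062 -0.24369487903695886 0.1224357037250897
centre [ 0.62387388 -0.22334449  0.029     ]
foot z 0.2530559410976083 long 0.5972069027198986 0.7921628508681257Traceback (most recent call last):
  File "<stdin>", line 17, in <module>
    return umr_minimum(a, axis, None, out, keepdims, initial, where)
ValueError: zero-size array to reduction operation minimum which has no identity
```

Run:
```python
from h import *
d=cam('top'); fr=d['frame'].astype(int); w=cloud(d)
def blob(u0,u1,v0,v1,f):
    m=np.zeros((480,640),bool); m[v0:v1,u0:u1]=f(fr[v0:v1,u0:u1]); v,u=np.where(m); return u,v
yaw=-.2426; ex=np.array([np.cos(yaw),np.sin(yaw)]);ey=np.array([-ex[1],ex[0]]); c=np.array([.6239,-.2233]); x0,y0=c@ex,c@ey
with np.errstate(invalid='ignore'): m=(w[...,2]>.225)&(w[...,2]<.28)
m[:, :400]=0;m[:,470:]=0;m[:160]=0;m[300:]=0
v,u=np.where(m); P=np.array([ray(d,x,y,.253)[:2] for x,y in zip(u,v)])-c
q=np.c_[P@ex,P@ey]*1000
for s in [-50,-30,-15,0,15,40,90,120]:
    k=abs(q[:,0]-s)<2.5
    if k.any(): print('foot',s,q[k,1].min().round(1),q[k,1].max().round(1))
uu,vv=blob(388,410,236,256,lambda p:p.min(2)>135); pw=w[vv,uu]; pw=pw[~np.isnan(pw[:,0])]; pj=np.c_[(pw[:,:2]-c)@ex,(pw[:,:2]-c)@ey,pw[:,2]]*1000
print('pawl',np.percentile(pj,[3,50,97],axis=0).round(1))
W=np.concatenate([cloud(cam('top'))[200:300,360:440].reshape(-1,3) for _ in range(6)]); W=W[~np.isnan(W[:,0])]
J=np.c_[(W[:,:2]-c)@ex,(W[:,:2]-c)@ey,W[:,2]]*1000; np.save('J.npy',J)
for yy in range(14,70,4):
    print(yy,[int(np.median(J[k,2])) if (k:=(abs(J[:,0]-xx)<3)&(abs(J[:,1]-yy)<2)).sum()>4 else -1 for xx in range(-42,43,6)])
for n,f,box in [('handle',lambda p:(p[...,0]>150)&(p[...,2]<120),(203,230,262,328)),('steel',lambda p:p.min(2)>90,(210,236,200,266))]:
    uu,vv=blob(*box,f); z=.028 if n=='handle' else .0205; P=np.array([ray(d,x,y,z)[:2] for x,y in zip(uu,vv)]); l=cv2.fitLine(P.astype(np.float32),2,0,.01,.01).ravel(); g=np.sign(l[0])*l[:2]; t=(P-l[2:])@g
    print(n,len(P),'yaw',np.arctan(l[1]/l[0]),'ends',l[2:]+g*np.percentile(t,.5),l[2:]+g*np.percentile(t,99.5),np.ptp(t))
```

```text
foot -50 -21.4 22.1
foot -30 -25.9 26.5
foot -15 -26.5 26.7
foot 0 -25.6 25.3
foot 15 -25.0 23.8
foot 40 -29.0 24.2
foot 90 -40.4 27.9
foot 120 -30.7 18.4
pawl [[-18.5  22.7 121.9]
 [  0.5  33.4 138.5]
 [ 14.3  42.4 155.8]]
14 [251, 251, 104, 252, 250, 149, 250, 251, 250, 249, 250, 252, 252, 252, 252]
18 [250, 250, 118, 251, 250, 158, 250, 250, 251, 252, 251, 251, 252, 252, 252]
22 [246, 251, 105, 250, 251, 156, 246, 242, 240, 243, 241, 240, 243, 246, 246]
26 [21, 23, 99, 122, 179, 133, 152, 152, 152, 152, 116, 116, 115, 22, 23]
30 [22, 22, 50, 114, 117, 141, 146, 144, 145, 143, 122, 116, 116, 21, 21]
34 [21, 22, 41, 82, 63, 129, 138, 137, 138, 137, 126, 118, 115, 22, 21]
38 [22, 22, 25, 44, 119, 123, 126, 130, 131, 128, 125, 122, 39, 22, 20]
42 [21, 22, 24, 37, 100, 119, 122, 125, 125, 125, 124, 38, 37, 22, 21]
46 [21, 22, 22, 33, 25, 112, 26, 128, 128, 128, 117, 34, 30, 21, 20]
50 [11, 12, 14, 30, 12, 19, 73, 127, 129, 129, -1, 30, 27, 11, 11]
54 [10, 11, 13, 26, 11, 13, 126, 128, 128, 128, 10, 28, 25, 10, 11]
58 [11, 11, 11, 22, 11, 14, 126, 125, 125, 12, 11, 20, 17, 11, 11]
62 [11, 10, 11, 11, 10, 13, 125, 125, 126, 14, 11, 11, 11, 9, 11]
66 [10, 10, 11, 10, 11, 11, 13, 13, 14, 11, 11, 11, 11, 11, 10]
handle 572 yaw -0.10054158 ends [0.46969432 0.18562816] [0.58391667 0.17410521] 0.11887855414677628
steel 358 yaw -0.093617275 ends [0.58650985 0.17470581] [0.7166811 0.1624838] 0.13168973716185267
```

```bash
cat >> h.py <<'E'
import json,sys
# commanded pose kept in cmd.json: pos, heading yaw of (-tool x), tool pointing down
def Rt(yaw): 
    x=-np.array([np.cos(yaw),np.sin(yaw),0]); z=np.array([0,0,-1.]); return np.stack([x,np.cross(z,x),z],1)
def go(c,*ts):
    p,y=np.array(c[:3]),c[3]
    for t in ts:
        M=Rt(y); print('off',(M.T@(np.array(t[:3])-p)/.5).round(4).tolist(),'rot',((R.from_matrix(M.T@Rt(t[3])).as_rotvec())/np.pi).round(4).tolist())
C=np.array([.6239,-.2233]); YJ=-.2426
def jack(x,y,z): return [*(C+x*np.array([np.cos(YJ),np.sin(YJ)])+y*np.array([-np.sin(YJ),np.cos(YJ)])),z]
def state():
    o=manip.observe(); M=R.from_quat(o['tool_rot']).as_matrix(); 
    return [*o['tool_pos'],np.arctan2(-M[1,0],-M[0,0])]
E
python3 - <<'E'
from h import *
s=state(); print(s)
go(s,[.551,.1774,.15,-.097],[.551,.1774,.006,-.097])
E
```

```text
[np.float64(0.1518085978451652), np.float64(0.6319942104651942), np.float64(0.23123290041199307), np.float64(-0.23566446830650828)]
off [-0.9886, -0.6976, 0.1625] rot [0.0, 0.0, -0.0441]
off [-0.9886, -0.6976, 0.4505] rot [0.0, 0.0, -0.0441]
```

Call:
move_arm --rot '[[0,0,-0.044],[0,0,-0.044],[0,0,-0.044],[0,0,-0.044],[0,0,-0.044],[0,0,-0.044],[0,0,-0.044],[0,0,-0.044],[0,0,-0.044],[0,0,-0.044],[0,0,-0.044],[0,0,-0.044]]' --offset '[[-0.989,-0.698,0.16],[-0.989,-0.698,0.16],[-0.989,-0.698,0.16],[-0.989,-0.698,0.16],[-0.989,-0.698,0.16],[-0.989,-0.698,0.16],[-0.989,-0.698,0.16],[-0.989,-0.698,0.16],[-0.989,-0.698,0.16],[-0.989,-0.698,0.16],[-0.989,-0.698,0.16],[-0.989,-0.698,0.16]]' --fingers '[1,1,1,1,1,1,1,1,1,1,1,1]'

```text
time_s: 2.0
tool_pos: [0.5508, 0.1778, 0.1512]
tool_rot: [0.049, 0.999, 0.0, -0.0]
wrist_force: [0.0, 1.5, -0.2]
opening: 0.0853
grip_force: 0.0
```

Run:
```python
from h import *
s=state(); print(s); d=cam('wrist'); save(d,'w1.png'); 
fr=d['frame'].astype(int); w=cloud(d)
print('cam',-d['Rm'].T@d['t'])
go(s,[.551,.1774,.006,-.097])
```

```text
[np.float64(0.5508450116713282), np.float64(0.1777798368124431), np.float64(0.15119477699650752), np.float64(-0.0975502926639665)]
cam [0.47731426 0.18437443 0.29454213]
off [-0.0004, -0.0007, 0.2904] rot [0.0, 0.0, -0.0002]
```

View pics/w1.png

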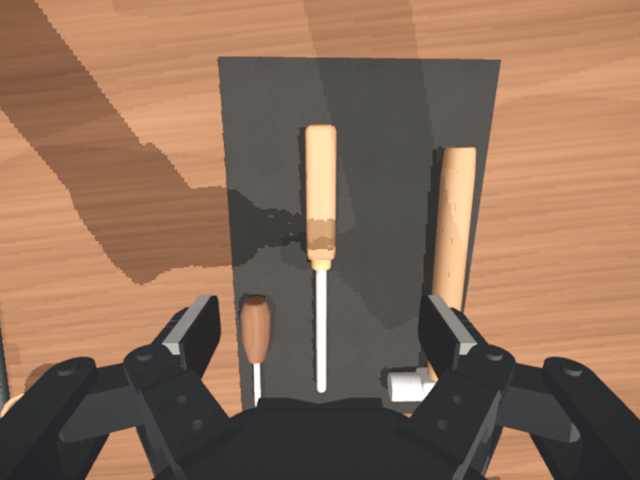

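The wrist view shows the rod handle from (321,125) to (321,258) and the tip at (321,390), centred between the fingers. The awl handle starts at v≈296, ahead of the handle front. I'll cross-check the rod from this camera.

Run:
```python
from h import *
d=cam('wrist'); fr=d['frame'].astype(int)
t=ray(d,321,391,.016); hb=ray(d,321,127,.028); hf=ray(d,320.5,258,.028); print('tip',t,'handle back',hb,'front',hf, np.linalg.norm(hf-hb),np.linalg.norm(t-hf))
for v in (150,200,240):
    u=np.where((fr[v,290:350].min(1)>0)&(fr[v,290:350,0]>110))[0]+290; print(v,u.min(),u.max(),ray(d,(u.min()+u.max())/2,v,.028))
for v in (290,330,370):
    u=np.where(fr[v,300:340].min(1)>130)[0]+300; print(v,u.min(),u.max(),ray(d,(u.min()+u.max())/2,v,.02))
```

```text
tip [0.71731407 0.16446827 0.016     ] handle back [0.46920383 0.18774061 0.028     ] front [0.57312369 0.17753886 0.028     ] 0.10441941111523824 0.14527802350435254
150 304 335 [0.48574101 0.18503186 0.028     ]
200 305 334 [0.52416799 0.18136632 0.028     ]
240 305 333 [0.55730235 0.17779109 0.028     ]
290 315 324 [0.60600377 0.17357841 0.02      ]
330 315 324 [0.64617949 0.16974605 0.02      ]
370 315 324 [0.68954526 0.16560939 0.02      ]
```

Call:
move_arm --rot '[[0,0,0],[0,0,0],[0,0,0],[0,0,0],[0,0,0],[0,0,0],[0,0,0],[0,0,0],[0,0,0],[0,0,0]]' --offset '[[0.006,0,0.1],[0.006,0,0.2],[0.006,0,0.25],[0.006,0,0.27],[0.006,0,0.29],[0.006,0,0.29],[0.006,0,0.29],[0.006,0,0.29],[0.006,0,0.29],[0.006,0,0.29]]' --fingers '[0.65,0.65,0.65,0.65,0.65,0.65,0.1,0.1,0.1,0.1]' --grip_force 100

```text
time_s: 3.35
tool_pos: [0.5494, 0.178, 0.0077]
tool_rot: [0.049, 0.999, 0.001, 0.001]
wrist_force: [-1.5, -0.7, 5.9]
opening: 0.0223
grip_force: 99.3
```

Call:
move_arm --rot '[[0,0,0],[0,0,0],[0,0,0],[0,0,0],[0,0,0],[0,0,0]]' --offset '[[0,0,-0.03],[0,0,-0.1],[0,0,-0.2],[0,0,-0.32],[0,0,-0.32],[0,0,-0.32]]' --fingers '[0.1,0.1,0.1,0.1,0.1,0.1]'

```text
time_s: 4.1
tool_pos: [0.5472, 0.1772, 0.1661]
tool_rot: [0.049, 0.999, -0.0, -0.001]
wrist_force: [-0.5, 0.6, -1.7]
opening: 0.0221
grip_force: 98.4
```

Run:
```python
from h import *
s=state(); print(s,manip.observe()['wrist_force'])
go(s,[*jack(-.23,.023,.165),YJ])
d=cam('wrist'); save(d,'w2.png'); fr=d['frame'].astype(int)
d=cam('top'); save(d,'t2.png')
```

```text
[np.float64(0.547247710143633), np.float64(0.17715413914430608), np.float64(0.16606931971778166), np.float64(-0.09770019746501754)] [-0.52832512  0.55445777 -1.72287431]
off [0.2178, -0.6702, 0.0021] rot [0.0, 0.0, 0.0461]
```

View pics/w2.png

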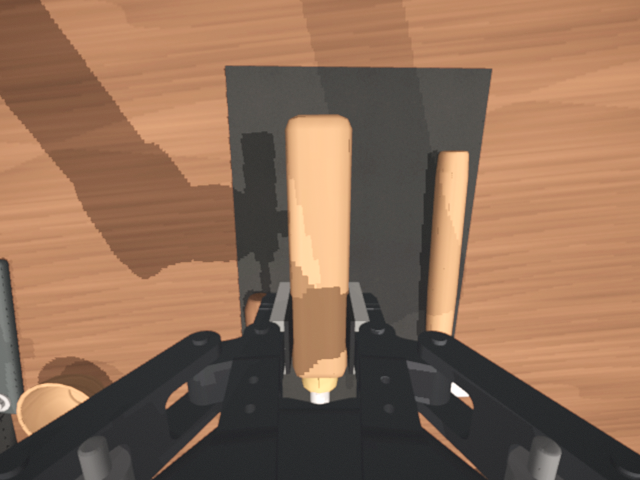

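The wrist view shows the rod held straight and centred at u≈320, clear of the mat, with the hammer undisturbed. Moving to the front of the stand.

Call:
move_arm --rot '[[0,0,0.046],[0,0,0.046],[0,0,0.046],[0,0,0.046],[0,0,0.046],[0,0,0.046],[0,0,0.046],[0,0,0.046],[0,0,0.046],[0,0,0.046]]' --offset '[[0.218,-0.05,0],[0.218,-0.15,0],[0.218,-0.25,0],[0.218,-0.35,0],[0.218,-0.45,0],[0.218,-0.55,0],[0.218,-0.63,0],[0.218,-0.67,0],[0.218,-0.67,0],[0.218,-0.67,0]]' --fingers '[0.1,0.1,0.1,0.1,0.1,0.1,0.1,0.1,0.1,0.1]'

```text
time_s: 5.45
tool_pos: [0.4063, -0.1441, 0.1653]
tool_rot: [0.12, 0.993, 0.0, -0.001]
wrist_force: [-0.5, 0.2, -1.8]
opening: 0.0218
grip_force: 98.4
```

Run:
```python
from h import *
s=state(); print(s,manip.observe()['wrist_force'])
ds=[cam('side'),cam('top')]; 
a=ds[1]['frame'][190:340,320:460]; b=ds[0]['frame'][240:440,230:430]
im=cv2.hconcat([cv2.resize(a,(504,540),interpolation=3)[:,:400],cv2.resize(b,(400,540),interpolation=3)]); cv2.imwrite('pics/ap.png',im[:,:,::-1])
np.savez('ap.npz',top=ds[1]['frame'],side=ds[0]['frame'],wt=cloud(ds[1]),ws=cloud(ds[0]))
```

```text
[np.float64(0.4063372878686065), np.float64(-0.1440728698546855), np.float64(0.1653471056006206), np.float64(-0.24085826988872466)] [-0.53095682  0.1821923  -1.77451666]
```

View pics/ap.png

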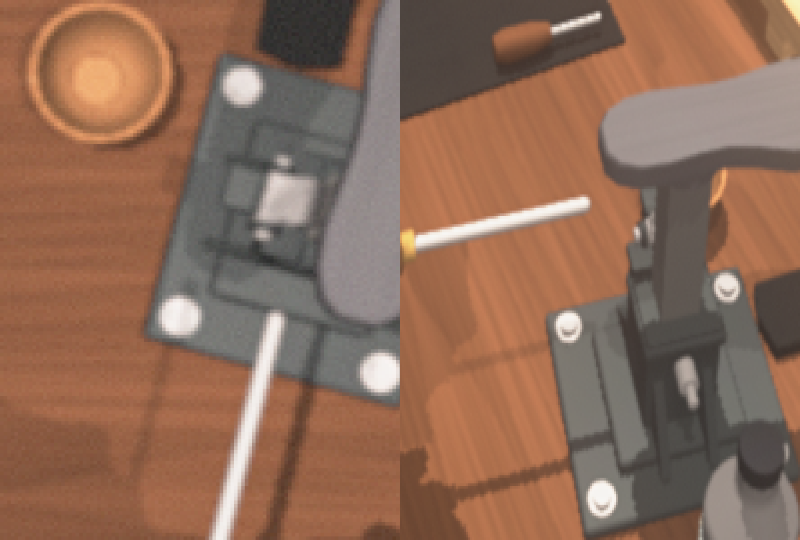

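The left crop shows the rod tip at top-camera pixel (396,277), pointing at the pawl at about (399,246). The right crop shows the tip at side-camera pixel (325,315), with the rod level and short of the stand. Next I'll triangulate the tip and the rod line.

```bash
cat > tip.py <<'E'
from h import *
def tip(boxT,boxS,th=(165,165)):
    D=[cam('top'),cam('side')]; out=[]; Ls=[]
    for d,b,t in zip(D,(boxT,boxS),th):
        g=d['frame'][b[2]:b[3],b[0]:b[1]].min(2).astype(np.uint8)
        _,m=cv2.threshold(g,t,255,0); n,l,st,_=cv2.connectedComponentsWithStats(m); k=1+np.argmax(st[1:,4]); v,u=np.where(l==k); P=np.c_[u+b[0],v+b[2]].astype(np.float32)
        q=cv2.fitLine(P,2,0,.01,.01).ravel(); dr=q[:2]; s=(P-q[2:])@dr; 
        up=-dr if (dr[1]>0) == (d is D[0]) and d is D[0] else dr
        if d is D[0]: g=dr if dr[1]<0 else -dr
        else: g=dr if dr[0]>0 else -dr
        s=(P-q[2:])@g; e=q[2:]+g*(s.max()+.5); out.append(e); Ls.append((e,g,s.max()-s.min()))
    def PM(d): 
        K=np.array([[d['f'],0,d['cx']],[0,d['f'],d['cy']],[0,0,1]]); return K@np.c_[d['Rm'],d['t']]
    def nrm(d,e,g): 
        K=np.array([[d['f'],0,d['cx']],[0,d['f'],d['cy']],[0,0,1]]); a=np.linalg.inv(K)@np.r_[e,1];b_=np.linalg.inv(K)@np.r_[e-50*g,1]; n=d['Rm'].T@np.cross(a,b_); return n/np.linalg.norm(n),-d['Rm'].T@d['t']
    X=cv2.triangulatePoints(PM(D[0]),PM(D[1]),out[0].astype(float),out[1].astype(float)); X=(X[:3]/X[3]).ravel()
    (n1,c1),(n2,c2)=[nrm(d,l[0],l[1]) for d,l in zip(D,Ls)]
    dd=np.cross(n1,n2); dd/=np.linalg.norm(dd); dd*=np.sign(dd[0])
    # tip on line of both planes closest to X
    p=np.linalg.lstsq(np.stack([n1,n2,dd]),np.array([n1@c1,n2@c2,dd@X]),rcond=None)[0]
    print('px',out[0].round(1),out[1].round(1),[round(float(l[2])) for l in Ls]); print('tip tri',X.round(4),'line',p.round(4),'yaw',np.arctan2(dd[1],dd[0]).round(4),'pitch',np.arcsin(dd[2]).round(4))
    r=p[:2]-C; ex=np.array([np.cos(YJ),np.sin(YJ)]); j=np.array([r@ex,-r[0]*ex[1]+r[1]*ex[0],p[2]]); print('tip in jack',j.round(4)); s=state(); print('tcp',np.round(s,4),'tip-tcp',np.round(p-s[:3],4),'F',manip.observe()['wrist_force'].round(2)); return j
E
python3 -c "
from tip import *
tip((370,410,272,330),(232,330,305,345))"
```

```text
px [396.7 276.4] [324.6 313.5] [54, 88]
tip tri [ 0.5706 -0.1834  0.1767] line [ 0.5706 -0.1834  0.1766] yaw -0.235 pitch -0.0028
tip in jack [-0.0614  0.026   0.1766]
tcp [ 0.4071 -0.1441  0.166  -0.2396] tip-tcp [ 0.1634 -0.0393  0.0106] F [ 0.06 -0.1  -1.07]
```

Call:
move_arm --rot '[[0,0,0.002],[0,0,0.002],[0,0,0.002],[0,0,0.002],[0,0,0.002]]' --offset '[[-0.03,-0.004,0.03],[-0.06,-0.004,0.06],[-0.09,-0.004,0.089],[-0.09,-0.004,0.089],[-0.09,-0.004,0.089]]' --fingers '[0.1,0.1,0.1,0.1,0.1]'

```text
time_s: 6.28
tool_pos: [0.4499, -0.1576, 0.1219]
tool_rot: [0.124, 0.992, 0.0, -0.0]
wrist_force: [-0.1, 0.1, -1.8]
opening: 0.0216
grip_force: 98.4
```

Run:
```python
from tip import *
tip((375,412,256,330),(250,352,315,360))
```

```text
px [401.4 255.3] [351.7 329.1] [66, 83]
tip tri [ 0.6121 -0.1979  0.1333] line [ 0.612  -0.1979  0.1335] yaw -0.2401 pitch 0.0039
tip in jack [-0.0176  0.0218  0.1335]
tcp [ 0.4501 -0.1578  0.1223 -0.248 ] tip-tcp [ 0.1619 -0.0402  0.0113] F [-0.12 -0.32 -2.6 ]
```

Call:
move_arm --rot '[[0,0,0],[0,0,0],[0,0,0],[0,0,0]]' --offset '[[0,0.002,0.006],[0,0.002,0.012],[0,0.002,0.018],[0,0.002,0.018]]' --fingers '[0.1,0.1,0.1,0.1]'

```text
time_s: 6.88
tool_pos: [0.4506, -0.1571, 0.1128]
tool_rot: [0.124, 0.992, 0.0, 0.0]
wrist_force: [-1.1, 0.2, -0.1]
opening: 0.0219
grip_force: 98.7
```

Call:
move_arm --rot '[[0,0,0],[0,0,0]]' --offset '[[0,0,0.002],[0,0,0.002]]' --fingers '[0.1,0.1]'

```text
time_s: 7.12
tool_pos: [0.4508, -0.1572, 0.112]
tool_rot: [0.124, 0.992, -0.0, 0.0]
wrist_force: [-1.4, -0.8, 0.9]
opening: 0.0221
grip_force: 98.8
```

Call:
move_arm --rot '[[0,0,0],[0,0,0]]' --offset '[[0,0,0.002],[0,0,0.002]]' --fingers '[0.1,0.1]'

```text
time_s: 7.38
tool_pos: [0.4509, -0.1572, 0.1111]
tool_rot: [0.124, 0.992, -0.0, 0.0]
wrist_force: [-2.6, 0.3, 3.8]
opening: 0.0219
grip_force: 99.0
```

Call:
move_arm --rot '[[0,0,0],[0,0,0]]' --offset '[[0,0,0.002],[0,0,0.002]]' --fingers '[0.1,0.1]'

```text
time_s: 7.62
tool_pos: [0.4509, -0.1573, 0.1101]
tool_rot: [0.124, 0.992, -0.0, 0.001]
wrist_force: [-2.9, 0.4, 4.5]
opening: 0.022
grip_force: 99.2
```

Call:
move_arm --rot '[[0,0,0],[0,0,0],[0,0,0],[0,0,0],[0,0,0]]' --offset '[[0,0,-0.007],[0,0,-0.007],[-0.01,0,-0.007],[-0.02,0,-0.007],[-0.02,0,-0.007]]' --fingers '[0.1,0.1,0.1,0.1,0.1]'

```text
time_s: 8.25
tool_pos: [0.461, -0.1597, 0.1132]
tool_rot: [0.124, 0.992, -0.0, 0.0]
wrist_force: [0.4, -0.5, -1.8]
opening: 0.022
grip_force: 98.6
```

Run:
```python
from tip import *
tip((375,412,248,330),(250,362,315,360))
```

```text
px [401.1 247.1] [355.8 331.5] [69, 79]
tip tri [ 0.6255 -0.1973  0.1201] line [ 0.6254 -0.1981  0.1216] yaw -0.2116 pitch -0.0356
tip in jack [-0.0046  0.0249  0.1216]
tcp [ 0.4607 -0.1597  0.1132 -0.2481] tip-tcp [ 0.1648 -0.0384  0.0084] F [ 0.34 -0.42  0.4 ]
```

Call:
move_arm --rot '[[0,0,0],[0,0,0],[0,0,0]]' --offset '[[-0.01,0,0],[-0.02,0,0],[-0.02,0,0]]' --fingers '[0.1,0.1,0.1]'

```text
time_s: 8.72
tool_pos: [0.4706, -0.1622, 0.1133]
tool_rot: [0.124, 0.992, -0.0, 0.0]
wrist_force: [1.0, -0.2, 0.2]
opening: 0.0219
grip_force: 98.6
```

Call:
move_arm --rot '[[0,0,0],[0,0,0],[0,0,0]]' --offset '[[-0.01,0,0],[-0.024,0,0],[-0.024,0,0]]' --fingers '[0.1,0.1,0.1]'

```text
time_s: 9.1
tool_pos: [0.4825, -0.1651, 0.1134]
tool_rot: [0.124, 0.992, -0.0, 0.001]
wrist_force: [1.8, -0.4, -0.6]
opening: 0.0223
grip_force: 98.5
```

Run:
```python
from h import *
ds=[cam('side'),cam('top')]; print(manip.observe()['wrist_force'],state())
a=ds[1]['frame'][215:305,365:425]; b=ds[0]['frame'][270:390,310:400]
im=cv2.hconcat([cv2.resize(a,(360,540),interpolation=3),cv2.resize(b,(405,540),interpolation=3)]); cv2.imwrite('pics/ins.png',im[:,:,::-1])
```

```text
[ 0.22992898 -0.68840676 -0.49497386] [np.float64(0.4820871604844404), np.float64(-0.16508436426935486), np.float64(0.11334060902711814), np.float64(-0.24814253988362608)]
```

View pics/ins.png

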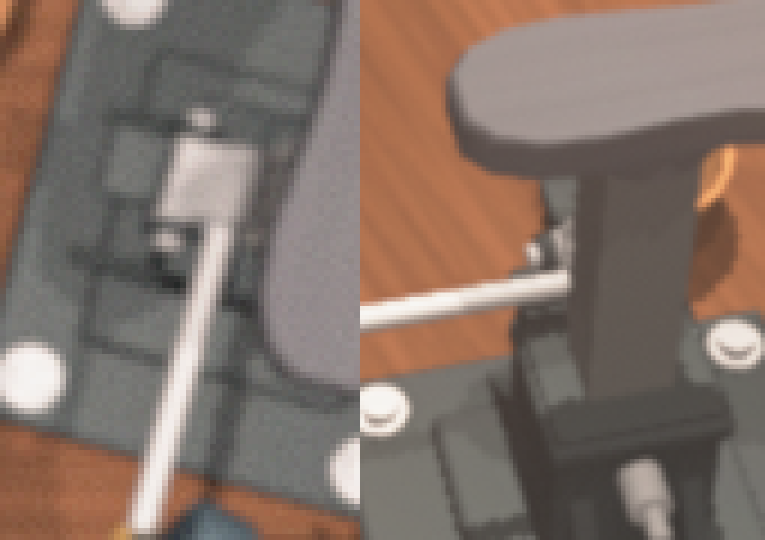

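Top crop: the rod lies along the ledge and disappears under the pawl. The side view agrees, and there is no contact force. Now I'll lift and throw the pawl over.

Call:
move_arm --rot '[[0,0,0],[0,0,0],[0,0,0],[0,0,0],[0,0,0]]' --offset '[[0,0.001,-0.01],[0,0.001,-0.02],[0,0.001,-0.03],[0,0.001,-0.04],[0,0.001,-0.04]]' --fingers '[0.1,0.1,0.1,0.1,0.1]'

```text
time_s: 9.82
tool_pos: [0.4823, -0.1645, 0.134]
tool_rot: [0.124, 0.992, 0.0, 0.001]
wrist_force: [0.3, 0.3, -1.9]
opening: 0.0221
grip_force: 98.4
```

Call:
move_arm --rot '[[0,0,0],[0,0,0],[0,0,0],[0,0,0],[0,0,0],[0,0,0],[0,0,0]]' --offset '[[0,0.01,-0.004],[0,0.02,-0.008],[0,0.03,-0.01],[0,0.04,-0.01],[0,0.05,-0.01],[0,0.05,-0.01],[0,0.05,-0.01]]' --fingers '[0.1,0.1,0.1,0.1,0.1,0.1,0.1]'

```text
time_s: 10.7
tool_pos: [0.4877, -0.1404, 0.1382]
tool_rot: [0.124, 0.992, -0.0, -0.0]
wrist_force: [0.3, -0.2, -1.8]
opening: 0.0221
grip_force: 98.4
```

Run:
```python
from h import *
ds=[cam('side'),cam('top')]; print(manip.observe()['wrist_force'],state())
a=ds[1]['frame'][215:305,365:425]; b=ds[0]['frame'][270:390,310:400]
im=cv2.hconcat([cv2.resize(a,(360,540),interpolation=3),cv2.resize(b,(405,540),interpolation=3)]); cv2.imwrite('pics/thr.png',im[:,:,::-1])
```

```text
[-0.1453908  -0.25277069 -0.95811962] [np.float64(0.4876431320550653), np.float64(-0.140575639616886), np.float64(0.138236320322225), np.float64(-0.24883111078139095)]
```

View pics/thr.png

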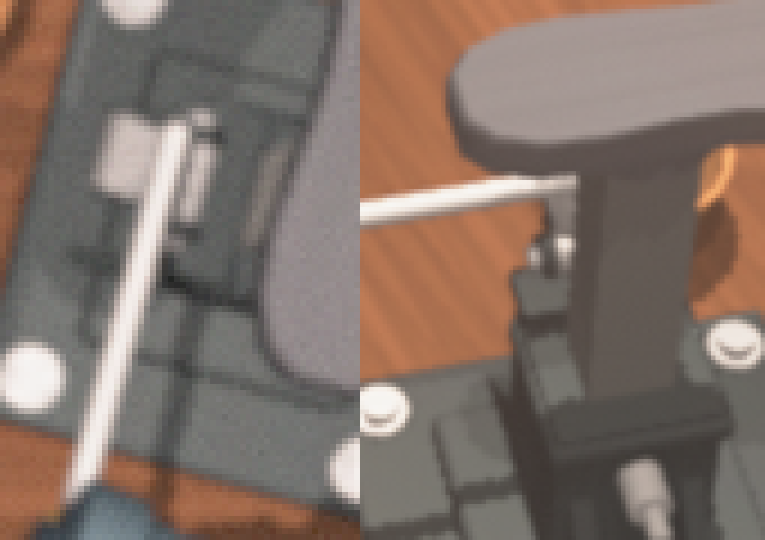

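The pawl now lies back at top-crop (125,155), off to the left of its pin, and the rod is clear with no force. Raising beside the foot, then moving over it.

Call:
move_arm --rot '[[0,0,0],[0,0,0],[0,0,0],[0,0,0],[0,0,0],[0,0,0]]' --offset '[[0,0.01,-0.04],[0,0.02,-0.12],[0,0.02,-0.22],[0,0.02,-0.324],[0,0.02,-0.324],[0,0.02,-0.324]]' --fingers '[0.1,0.1,0.1,0.1,0.1,0.1]'

```text
time_s: 11.55
tool_pos: [0.4896, -0.1306, 0.2996]
tool_rot: [0.124, 0.992, 0.0, -0.001]
wrist_force: [-0.8, 0.8, -1.8]
opening: 0.0214
grip_force: 98.5
```

Run:
```python
from h import *
s=state(); print(s,manip.observe()['wrist_force']); go(s,[*jack(0,0,s[2]),YJ])
W=np.concatenate([cloud(cam('top'))[200:300,360:440].reshape(-1,3) for _ in range(3)]); W=W[~np.isnan(W[:,0])]
ex=np.array([np.cos(YJ),np.sin(YJ)]);ey=np.array([-ex[1],ex[0]])
J=np.c_[(W[:,:2]-C)@ex,(W[:,:2]-C)@ey,W[:,2]]*1000
for yy in range(22,80,4):
    print(yy,[int(np.median(J[k,2])) if (k:=(abs(J[:,0]-xx)<3)&(abs(J[:,1]-yy)<2)).sum()>2 else -1 for xx in range(-18,19,6)])
k=(J[:,2]>235)&(J[:,2]<270);print('foot',np.median(J[k,2]))
```

```text
[np.float64(0.48956511200215513), np.float64(-0.13059784506935868), np.float64(0.29959242094461364), np.float64(-0.24884219847853242)] [-0.77695829  0.7953694  -1.83582241]
off [-0.3061, -0.1135, 0.0] rot [0.0, 0.0, -0.002]
22 [251, 243, 247, 249, 241, 238, 240]
26 [119, 117, 118, 117, 116, 115, 116]
30 [115, 120, 116, 116, 116, 117, 121]
34 [24, 21, -1, -1, -1, -1, -1]
38 [22, 21, 21, -1, -1, -1, -1]
42 [89, 24, 25, 131, 130, 130, 124]
46 [27, 115, 27, 134, 134, 133, 119]
50 [11, 19, 20, 136, 139, 137, -1]
54 [305, 138, 142, 142, 224, 308, -1]
58 [308, 147, 150, 145, 306, 307, 11]
62 [15, 134, 147, 149, 147, 146, 10]
66 [10, 77, 145, 146, 148, 12, 11]
70 [10, 12, 78, 143, 76, 15, 9]
74 [10, 9, 9, 11, 10, 11, 9]
78 [8, 8, 4, 5, 7, 5, 6]
foot 253.05438627436894
```

The range map confirms the pawl is thrown back: its top runs out to y≈70 mm at z≈147. Moving over the foot.

Call:
move_arm --rot '[[0,0,-0.002],[0,0,-0.002],[0,0,-0.002],[0,0,-0.002],[0,0,-0.002],[0,0,-0.002],[0,0,-0.002],[0,0,-0.002]]' --offset '[[-0.08,-0.03,0],[-0.18,-0.06,0],[-0.28,-0.1,0],[-0.306,-0.114,0],[-0.306,-0.114,0.04],[-0.306,-0.114,0.07],[-0.306,-0.114,0.08],[-0.306,-0.114,0.08]]' --fingers '[0.1,0.1,0.1,0.1,0.1,0.1,0.1,0.1]'

```text
time_s: 12.7
tool_pos: [0.624, -0.2224, 0.26]
tool_rot: [0.12, 0.993, 0.001, -0.0]
wrist_force: [0.2, -0.2, -1.8]
opening: 0.0222
grip_force: 98.8
```

Call:
move_arm --rot '[[0,0,0],[0,0,0],[0,0,0],[0,0,0],[0,0,0],[0,0,0]]' --offset '[[0,0,0.003],[0,0,0.006],[0,0,0.009],[0,0,0.012],[0,0,0.015],[0,0,0.018]]' --fingers '[0.1,0.1,0.1,0.1,0.1,0.1]'

```text
time_s: 13.45
tool_pos: [0.6249, -0.2234, 0.2516]
tool_rot: [0.121, 0.993, 0.0, 0.0]
wrist_force: [-1.6, 1.0, 2.9]
opening: 0.0221
grip_force: 99.2
```

Call:
move_arm --rot '[[0,0,0],[0,0,0],[0,0,0],[0,0,0],[0,0,0],[0,0,0],[0,0,0],[0,0,0],[0,0,0],[0,0,0],[0,0,0],[0,0,0]]' --offset '[[0,0,0.003],[0,0,0.006],[0,0,0.009],[0,0,0.012],[0,0,0.016],[0,0,0.02],[0,0,0.024],[0,0,0.028],[0,0,0.032],[0,0,0.036],[0,0,0.04],[0,0,0.044]]' --fingers '[0.1,0.1,0.1,0.1,0.1,0.1,0.1,0.1,0.1,0.1,0.1,0.1]'

```text
time_s: 14.95
tool_pos: [0.6248, -0.2234, 0.2293]
tool_rot: [0.121, 0.993, -0.0, 0.0]
wrist_force: [0.5, 0.6, 3.9]
opening: 0.0217
grip_force: 99.2
```

Call:
move_arm --rot '[[0,0,0],[0,0,0],[0,0,0],[0,0,0],[0,0,0],[0,0,0],[0,0,0],[0,0,0],[0,0,0],[0,0,0]]' --offset '[[0,0,0.004],[0,0,0.008],[0,0,0.012],[0,0,0.016],[0,0,0.02],[0,0,0.024],[0,0,0.028],[0,0,0.032],[0,0,0.035],[0,0,0.038]]' --fingers '[0.1,0.1,0.1,0.1,0.1,0.1,0.1,0.1,0.1,0.1]'

```text
time_s: 16.2
tool_pos: [0.6248, -0.2234, 0.2103]
tool_rot: [0.121, 0.993, -0.0, 0.0]
wrist_force: [3.3, 0.7, 4.4]
opening: 0.0218
grip_force: 99.2
```

Call:
move_arm --rot '[[0,0,0],[0,0,0],[0,0,0],[0,0,0],[0,0,0],[0,0,0],[0,0,0]]' --offset '[[0,0,0.002],[0,0,0.004],[0,0,0.006],[0,0,0.008],[0,0,0.01],[0,0,0.012],[0,0,0.013]]' --fingers '[0.1,0.1,0.1,0.1,0.1,0.1,0.1]'

```text
time_s: 17.08
tool_pos: [0.6247, -0.2235, 0.2077]
tool_rot: [0.121, 0.993, 0.001, 0.0]
wrist_force: [-3.2, 4.0, 19.1]
opening: 0.0223
grip_force: 101.4
```

Call:
move_arm --rot '[[0,0,0],[0,0,0],[0,0,0]]' --offset '[[0,0,0.001],[0,0,0.002],[0,0,0.003]]' --fingers '[0.1,0.1,0.1]'

```text
time_s: 17.45
tool_pos: [0.6247, -0.2235, 0.2076]
tool_rot: [0.121, 0.993, 0.001, 0.0]
wrist_force: [-5.8, 5.2, 24.7]
opening: 0.0216
grip_force: 102.1
```

Call:
move_arm --rot '[[0,0,0],[0,0,0],[0,0,0],[0,0,0]]' --offset '[[0,0,-0.01],[0,0,-0.02],[0,0,-0.05],[0,0,-0.05]]' --fingers '[0.1,0.1,0.1,0.1]'

```text
time_s: 17.95
tool_pos: [0.6246, -0.2242, 0.228]
tool_rot: [0.121, 0.993, -0.0, 0.0]
wrist_force: [0.6, -0.4, -1.7]
opening: 0.0218
grip_force: 98.6
```

Run:
```python
from h import *
s=state(); print(s,manip.observe()['wrist_force'])
L=load('side1'); ds=[cam('side'),cam('top'),cam('side')]
ex=np.array([np.cos(YJ),np.sin(YJ)]);ey=np.array([-ex[1],ex[0]])
for n,w in [('side',cloud(ds[0])),('side2',cloud(ds[2])),('top',cloud(ds[1])),('side0',L['w']),('top0',load('top1')['w'])]:
    J=np.stack([(w[...,:2]-C)@ex,(w[...,:2]-C)@ey,w[...,2]],-1)*1000
    with np.errstate(invalid='ignore'):
        for a,b in((100,125),(70,100),(-60,-35)):
            k=(J[...,0]>a)&(J[...,0]<b)&(abs(J[...,1]+5)<15)&(J[...,2]>190)&(J[...,2]<275); h=J[k][:,2]
            if len(h): print(n,a,len(h),np.percentile(h,[10,50,90]).round(1))
a=ds[1]['frame'][160:310,360:480]; b=ds[0]['frame'][240:440,290:450]
im=cv2.hconcat([cv2.resize(a,(360,450),interpolation=3),cv2.resize(b,(360,450),interpolation=3)]); cv2.imwrite('pics/down.png',im[:,:,::-1])
```

```text
[np.float64(0.6245991442427913), np.float64(-0.22415184150459735), np.float64(0.2280342044928792), np.float64(-0.24262766494021612)] [ 0.59050434 -0.37836993 -1.72838681]
side 100 364 [202.6 204.3 239.5]
side 70 436 [202.4 204.1 239.2]
side -60 686 [201.5 231.5 248.1]
side2 100 355 [202.4 204.2 237.8]
side2 70 436 [202.6 204.1 238.1]
side2 -60 668 [201.8 230.2 247.2]
top 100 217 [200.9 204.3 238.8]
top 70 210 [201.3 205.4 239.4]
top -60 34 [201.3 205.4 246.1]
side0 100 259 [252.4 253.6 254.8]
side0 70 324 [252.3 253.6 254.9]
side0 -60 366 [244.9 253.3 254.7]
top0 100 238 [250.7 253.2 255.7]
top0 70 283 [251.1 253.3 255.6]
top0 -60 237 [250.6 253.1 255.5]
```

View pics/down.png

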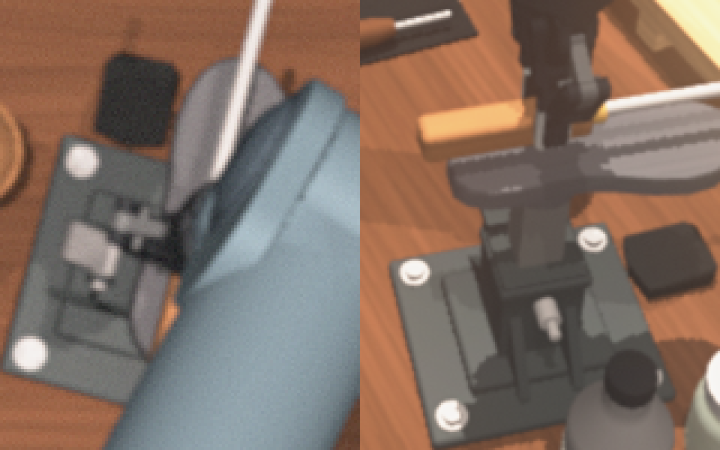

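The foot now reads 204.1 mm (fully down), and the pawl is still leaning back in the top crop at (90,250). The rod is level in the hand. Returning to the mat.

Run:
```python
from h import *
go(state(),[.5485,.178,.26,-.0975],[.5485,.178,.03,-.0975],[.5485,.178,.008,-.0975])
```

```text
off [0.3393, 0.743, -0.0665] rot [0.0, 0.0, -0.046]
off [0.3393, 0.743, 0.3935] rot [0.0, 0.0, -0.046]
off [0.3393, 0.743, 0.4375] rot [0.0, 0.0, -0.046]
```

Call:
move_arm --rot '[[0,0,0],[0,0,-0.01],[0,0,-0.02],[0,0,-0.03],[0,0,-0.046],[0,0,-0.046],[0,0,-0.046],[0,0,-0.046],[0,0,-0.046],[0,0,-0.046],[0,0,-0.046],[0,0,-0.046]]' --offset '[[0,0,-0.066],[0.05,0.1,-0.066],[0.1,0.2,-0.066],[0.15,0.3,-0.066],[0.2,0.4,-0.066],[0.25,0.5,-0.066],[0.3,0.6,-0.066],[0.339,0.7,-0.066],[0.339,0.743,-0.066],[0.339,0.743,-0.066],[0.339,0.743,0],[0.339,0.743,0]]' --fingers '[0.1,0.1,0.1,0.1,0.1,0.1,0.1,0.1,0.1,0.1,0.1,0.1]'

```text
time_s: 19.6
tool_pos: [0.5472, 0.1736, 0.2246]
tool_rot: [0.051, 0.999, -0.002, -0.003]
wrist_force: [0.5, -0.2, -2.4]
opening: 0.0215
grip_force: 98.6
```

Run:
```python
from h import *
s=state();print(s,manip.observe()['wrist_force']);go(s,[.5485,.178,.03,-.0975],[.5485,.178,.008,-.0975])
```

```text
[np.float64(0.5472345236589373), np.float64(0.17356767750637822), np.float64(0.22460598476051719), np.float64(-0.1024136543536182)] [ 0.52721172 -0.16534034 -2.39358745]
off [-0.0016, 0.0091, 0.3892] rot [0.0, 0.0, -0.0016]
off [-0.0016, 0.0091, 0.4332] rot [0.0, 0.0, -0.0016]
```

Call:
move_arm --rot '[[0,0,0],[0,0,0],[0,0,0],[0,0,0],[0,0,0],[0,0,0],[0,0,0]]' --offset '[[0,0,0.1],[0,0,0.2],[0,0,0.3],[0,0,0.37],[0,0,0.41],[0,0,0.42],[0,0,0.42]]' --fingers '[0.1,0.1,0.1,0.1,0.1,0.1,0.1]'

```text
time_s: 20.48
tool_pos: [0.5504, 0.1778, 0.0185]
tool_rot: [0.049, 0.999, 0.0, 0.001]
wrist_force: [-0.1, 0.4, -1.6]
opening: 0.0219
grip_force: 98.7
```

Call:
move_arm --rot '[[0,0,0],[0,0,0],[0,0,0],[0,0,0],[0,0,0]]' --offset '[[0,0,0.004],[0,0,0.008],[0,0,0.012],[0,0,0.015],[0,0,0.015]]' --fingers '[0.1,0.1,0.1,0.1,0.1]'

```text
time_s: 21.1
tool_pos: [0.5488, 0.1779, 0.0096]
tool_rot: [0.049, 0.999, -0.0, -0.0]
wrist_force: [0.4, 0.3, -1.4]
opening: 0.0219
grip_force: 98.7
```

Call:
move_arm --rot '[[0,0,0],[0,0,0],[0,0,0]]' --offset '[[0,0,0.002],[0,0,0.004],[0,0,0.004]]' --fingers '[0.1,0.1,0.1]'

```text
time_s: 21.48
tool_pos: [0.5491, 0.1779, 0.0078]
tool_rot: [0.049, 0.999, 0.0, 0.0]
wrist_force: [-0.1, 0.0, 0.4]
opening: 0.0219
grip_force: 99.0
```

Call:
move_arm --rot '[[0,0,0],[0,0,0],[0,0,0],[0,0,0],[0,0,0],[0,0,0],[0,0,0],[0,0,0],[0,0,0]]' --offset '[[0,0,0],[0,0,0],[0,0,0],[0,0,-0.02],[0,0,-0.08],[0,0,-0.18],[0,0,-0.28],[0,0,-0.28],[0,0,-0.28]]' --fingers '[0.6,0.6,0.6,0.6,0.6,0.6,0.6,0.6,0.6]'

```text
time_s: 22.6
tool_pos: [0.5488, 0.178, 0.1481]
tool_rot: [0.049, 0.999, 0.0, 0.0]
wrist_force: [-1.1, 0.0, -0.4]
opening: 0.0511
grip_force: 0.0
```

Run:
```python
from h import *
d=cam('wrist'); e=cam('top'); print(state(),manip.observe()['wrist_force'])
im=cv2.hconcat([cv2.resize(d['frame'],(400,300)),cv2.resize(e['frame'],(400,300))]); cv2.imwrite('pics/end.png',im[:,:,::-1])
w=cloud(e);ex=np.array([np.cos(YJ),np.sin(YJ)]);ey=np.array([-ex[1],ex[0]])
J=np.stack([(w[...,:2]-C)@ex,(w[...,:2]-C)@ey,w[...,2]],-1)*1000
with np.errstate(invalid='ignore'):
    k=(abs(J[...,0])<120)&(abs(J[...,1]+5)<15)&(J[...,2]>180); print('foot',np.median(J[k][:,2]))
    for y in (46,54,62): 
        k=(abs(J[...,0])<8)&(abs(J[...,1]-y)<3)&(J[...,2]>50); print(y,np.median(J[k][:,2]))
```

```text
[np.float64(0.5476805555680441), np.float64(0.17759025814054746), np.float64(0.146462019547045), np.float64(-0.09737477402490155)] [ 0.5199016  -0.58498379  0.91129862]
foot 203.13562939293175
46 133.84602065599043
54 141.28450423157255
62 147.7987544346871
```

View pics/end.png

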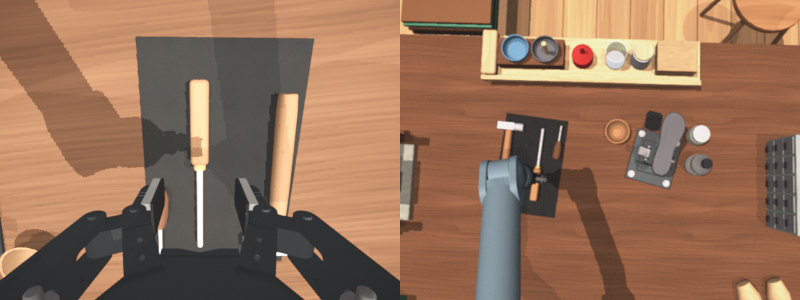

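The wrist view shows the rod lying on the mat (handle at (200,120), tip at (200,245)). The other things are where they were, the foot is down and the pawl is back. Handing in.

```bash
python3 -c "
from rig import manip
print(manip.job_done())"
```

```text
the job is handed in; nothing more can be done
None
```

I handed the job in at about 23 s: the rod threw the pawl over onto its back stop, the iron foot was eased all the way down (its top reads about 204 mm), the rod lies on the mat again, and nothing else on the bench appears to have moved.

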